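# Fill the turntable race and hang up the scoop

## Robot

A 6-joint arm with a two-finger parallel gripper is mounted at the origin on a cart in front of the work surface, level with it; the furniture and walls round the work are solid. World frame = base frame: x ahead of the robot, y to its left, z up, the work surface at z = 0. Lengths are in m, angles in rad, forces in N, time in s.
With the tool pointing down it reaches from about 0.35 to 0.775 m from the base axis. Payload 5.5 kg.
Tool frame: the origin (TCP) lies at the very end of the fingers, on their centre line; the grasp point (between the pads) lies 19 mm behind it; z points along the fingers, y is the direction in which the jaws open and shut (so a half turn about z gives the same grasp; the last joint's range is limited). The gripper opens to 85 mm and grips with 20 to 120 N. Pads are 22 mm wide; open, the fingers measure 114 mm over their backs; the gripper's body (76 mm by 85 mm) begins 54 mm behind the grasp point. The pads swing forward as they close: fully open they stand 13 mm farther back than shut.
Start: joints at [1.016, 0.313, 0.046, 1.304, 0, 1.431], TCP at [0.232, 0.526, 0.231] pointing down, gripper open.
Joint ranges: [-2.76, 2.76], [-0.86, 1.69], [-1.03, 1.26], [-2.2, 2.34], [-1.47, 1.5], [-3.14, 3.14]. Speed limits (rad/s): [2.57, 2.57, 3.14, 3.14, 3.14, 3.14].

## Interface

Orientations are given as a unit quaternion [w, x, y, z].
In Python, from workcell import env gives the robot as it stands. The module is installed in compiled form; this text tells all that it offers.
- The arm moves only by the shell command python3 -m pendant 'ROWS' [FORCE]. ROWS is JSON, a list of rows, each an object with "fingers": the finger opening in mm, from 0 to 85.4; "delta_pos": the shift along the tool's x, y, z in mm, a list of three; "angular": the turn, a rotation vector about the tool's x, y, z in rad, a list of three. In form: [{"fingers": fingers, "delta_pos": [x, y, z], "angular": [ax, ay, az]}, ...]. A call has 1 to 12 rows; each row shifts and turns the commanded pose from where the row before left it, along the tool's axes as they then stand; what a row does not reach is not made up. A row lasts 1/10 s, in which the tool goes at most 50 mm and 8.59 degrees, less where a joint would pass 70% of its speed; a pose out of reach is approached as far as the arm can. A call is refused whole if a number of a shift passes 50 or a number of a turn 0.15, either way. A call with a gripper value outside its range is refused whole. The fingers move at their own pace and stop on an object; FORCE is the grip in N (left out, the last holds). Time passes only in rows, so rows that do not move let the fingers close. It gives the time, the measured TCP pose, the force and the opening at its end, in the units of the state.
- env.get_state(): the state, without advancing time (a new reading comes with each control period).
- env.read_camera(name): name is "side" or "top" or "wrist"; returns the picture (420x560x3 uint8, blue, green, red); there is no depth.
- env.camera_params(name): a dict with "fx", "fy", "cx", "cy" (pixels), "view" (4x4, takes a point from world to camera coordinates). Camera axes: x right, y up, looking along -z (the intrinsics and any distortion apply to the point x, -y, -z); pixel columns grow to the right and rows downward; lengths in m; the calibration is good to about 2 mm. A picture is of the moment at which its call begins: read the wrist's pose just before it. camera_params takes no time and is no camera call; for the wrist camera it gives the pose at the moment of the call.
- env.hand_in(): hands the job in, once; it reports no verdict.
The state is a dict: "clock": time; "joint_pos": joint angles; "qvel": joint speeds; "tau": joint torques, N m; "tcp_pos": TCP position; "orientation": TCP orientation; "wrist_force": force on the tool from outside, world axes, zero at the start; "ft_torque": the same for the moment, N m; "finger_gap": finger opening in m.
Only numpy, scipy, OpenCV 4.12 (cv2) and the standard library are available. Lean on these libraries where they do the work, as an engineer would, in place of code of your own. Each camera call takes 0.05 s, during which the arm holds its last target. There are 200 camera calls.

## Task

Pick up the yellow scoop by its upright metal plate and tip its four steel balls into the round bearing race on the white board: bring the lip down to just above the race before you tip, keep the scoop level whenever its lip is not down there, and let no ball end outside. Then hang the empty scoop on the stand by sliding the slot of its plate sideways over the pin and lowering it until the pin sits in the notch, and let go. Leave the other things on the bench where they are.

Things in the scene. Friction and masses are not known exactly. Their poses are not given: they have to be found in the camera images.
- scoop: Loose yellow pan, 87 long x 52 wide, walls 26 mm high, 0.16 kg, on bare wood (z 0), with an upright aluminium hanger plate on its centre line. Origin on the underside; z up, -x toward the lip (front). Pan from x -52 to +35 mm; flat floor x -23 to +32, then a ramp rising 20 degrees to the open lip. Balls roll out when it is tipped lip-down 35 to 50 degrees.
- scoop_lip (a point): middle of the scoop's pouring lip, 52 mm in front of the scoop's origin and 14 mm above its underside; axes as the scoop's
- scoop_notch (a point): middle of the top of the plate's notch, where the pin bears: 4 mm behind the scoop's origin, 57 mm above its underside; axes as the scoop's. The slot (z 38 to 50) is open at the plate's front edge (x -24) and ends closed at x +9; there the notch (x -1 to +9) goes up to z 57. The empty scoop hangs level from it.
- scoop_grip (a point): good grip point on the hanger plate, 4 mm behind the scoop's origin and 78 mm above its underside; axes as the scoop's. The plate is 10 mm thick (y -5 to +5), runs from scoop x -24 to +35 and tops out at z 92; grip across its thickness at z 60 to 92, above the slot.
- race: Fixed round steel bearing race on the white board (board top z 7 mm). Origin: centre of its underside. Wall: outer radius 56, inner radius 51, top 17 mm and channel floor 5 mm above the underside; brass cone in the middle, radius 16, 21 mm high; screw flange radius 66, 3 mm thick. Balls lie in the channel between cone and wall.
- stand: Fixed grey stand on the bare wood: foot 76 (x) x 106 (y) x 6 mm, post 18 x 14 mm at y +42, 86 mm high, carrying one level pin along y. Origin: centre of its underside.
- stand_pin (a point): point on the pin's axis where the plate should hang: 85 mm above the stand's underside, stand y -6. Axes as the stand's. Pin 6 mm thick along y, from the post 41 mm to the +y side to an end collar (10 mm thick) 23 mm to the -y side. The plate hangs square to it; come with the slot's open front first: from +x moving to -x with the lip facing -x, or the same turned half round.
- ball1_center (a point): centre of a loose steel ball, 16 mm across, 16 g, in the scoop at the start
- ball2_center (a point): centre of a loose steel ball, 16 mm across, 16 g, in the scoop at the start
- ball3_center (a point): centre of a loose steel ball, 16 mm across, 16 g, in the scoop at the start
- ball4_center (a point): centre of a loose steel ball, 16 mm across, 16 g, in the scoop at the start
- marker: white marker with a red cap, 139 mm long, lying on the white board; bystander
- rubber: eraser in a blue sleeve, 20 x 46 x 12 mm; bystander
- tape: roll of masking tape lying flat, 92 mm across, 24 high; bystander
- house_a: small grey house-shaped block, 34 x 40 x 44 mm; bystander
- house_b: longer grey house-shaped block, 32 x 54 x 36 mm; bystander
- ball1: one of the four steel balls (turns as it rolls; use its centre point)
- ball2: one of the four steel balls (turns as it rolls; use its centre point)
- ball3: one of the four steel balls (turns as it rolls; use its centre point)
- ball4: one of the four steel balls (turns as it rolls; use its centre point)

How it is judged:
By the outcome, as a careful person would: the job done as asked, in the order asked, and still so for the second after the job is handed in, with the robot touching nothing.
It also fails if it takes over 61 s, if anything falls off the work surface, if the arm or the gripper's body presses on something with over 40 N, if the wrist force passes 120 N, or if a joint passes its speed limit or range.

## Working session

There is one attempt and no reset: what is moved stays moved. The work goes in short steps, Python scripts to look and compute and a shell command to move; the robot and the scene stay as the last step left them, time stands still between calls to the robot, and variables do not carry over. Pictures are saved under pics/ and viewed, about 8 in all and at most 12, crops included, and the job is handed in when it is done.

```bash
mkdir -p pics; python3 - <<'E'
from workcell import env
import cv2,numpy as np,json
for n in("side","top","wrist"):
    p=env.camera_params(n); print(n,{k:(np.round(v,4).tolist()) for k,v in p.items()})
    im=env.read_camera(n); cv2.imwrite(f"pics/{n}0.png",im)
print(env.get_state())
E
```

```text
side {'fx': 494.6635, 'fy': 494.6635, 'cx': 279.8671, 'cy': 209.8372, 'view': [[-0.8917, -0.4525, -0.0119, 0.6483], [0.2992, -0.609, 0.7346, -0.0222], [-0.3397, 0.6515, 0.6784, -1.0178], [0.0, 0.0, 0.0, 1.0]]}
top {'fx': 414.3605, 'fy': 414.3605, 'cx': 283.1288, 'cy': 213.8949, 'view': [[0.0039, -0.9998, -0.0217, 0.3412], [0.9903, 0.0009, 0.1391, -0.5948], [-0.139, -0.022, 0.99, -0.8395], [0.0, 0.0, 0.0, 1.0]]}
wrist {'fx': 337.304, 'fy': 337.304, 'cx': 277.2219, 'cy': 210.7072, 'view': [[0.404, 0.9147, -0.0022, -0.5732], [-0.8729, 0.3848, -0.2998, 0.0387], [-0.2733, 0.1231, 0.954, -0.3798], [0.0, 0.0, 0.0, 1.0]]}
{'clock': 0.15, 'joint_pos': array([1.01639664e+00, 3.13817236e-01, 4.52679787e-02, 1.30359719e+00,
       1.90408742e-05, 1.43118790e+00]), 'qvel': array([ 0.00053138, -0.00178927,  0.0040364 , -0.00144208,  0.00145778,
        0.00168999]), 'tau': array([ 1.88759215e-03, -4.81065273e+01,  2.98815751e+01,  1.39084482e-02,
       -7.24067786e-05, -3.28661667e-05]), 'tcp_pos': array([0.23153741, 0.52592195, 0.23063125]), 'orientation': array([-2.38528755e-04,  2.05912002e-01,  9.78570279e-01, -6.31585992e-04]), 'wrist_force': array([-0.70000082,  0.22444856,  0.25811754]), 'ft_torque': array([-0.02358512,  0.03291694, -0.01575031]), 'finger_gap': 0.08545508628218416}
```

View pics/top0.png

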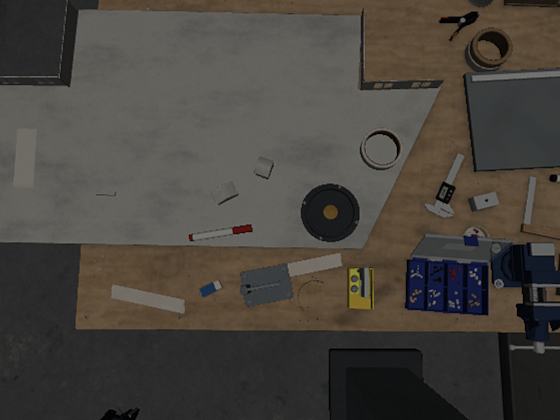

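View pics/side0.png

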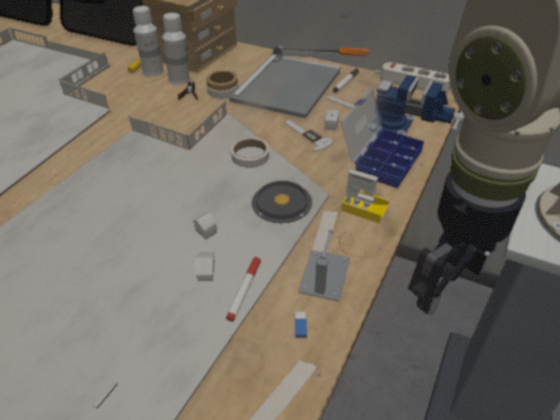

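```bash
python3 - <<'E'
import cv2,numpy as np
t=cv2.imread("pics/top0.png");s=cv2.imread("pics/side0.png")
def c(im,x,y,w,h): 
    return cv2.convertScaleAbs(cv2.resize(im[y:y+h,x:x+w],(400,300),interpolation=cv2.INTER_CUBIC),alpha=1.6)
g=np.vstack([np.hstack([c(t,325,258,80,60),c(t,230,255,80,60)]),np.hstack([c(s,325,162,80,60),c(s,285,240,80,60)])])
cv2.imwrite("pics/crop1.png",g)
E
```

```text
(no output)
```

View pics/crop1.png

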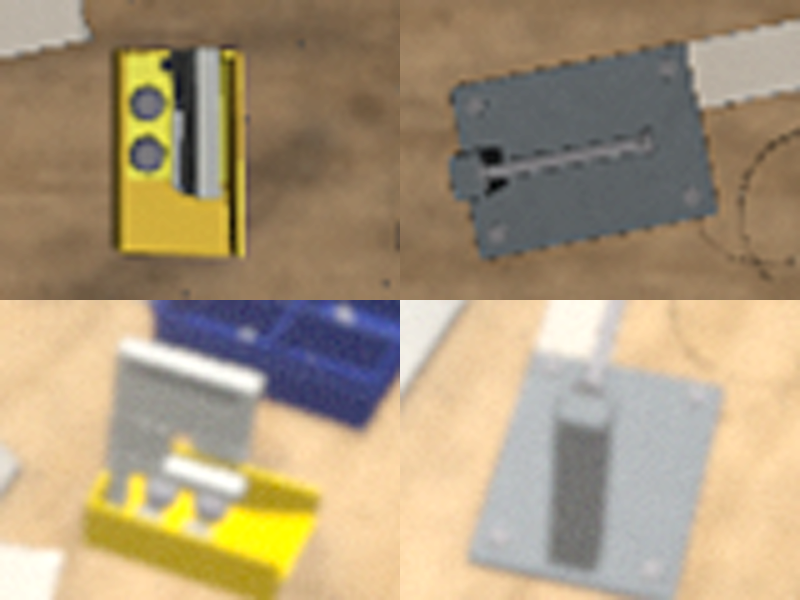

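```bash
cat > h.py <<'E'
import cv2,numpy as np
from workcell import env
def ray(n,u,v,z,p=None):
    p=p or env.camera_params(n); V=p["view"]; R=V[:3,:3]
    o=-R.T@V[:3,3]; d=R.T@np.array([(u-p["cx"])/p["fx"],-(v-p["cy"])/p["fy"],-1])
    return o+d*(z-o[2])/d[2]
def proj(n,P,p=None):
    p=p or env.camera_params(n); c=p["view"]@np.append(P,1)
    return np.array([p["cx"]+p["fx"]*c[0]/-c[2], p["cy"]-p["fy"]*c[1]/-c[2]])
E
python3 - <<'E'
from h import *
np.set_printoptions(precision=4,suppress=True)
t=cv2.imread("pics/top0.png");s=cv2.imread("pics/side0.png")
C=lambda x,y,ox,oy:(ox+x/5-.4,oy+y/5-.4)
print("plate top corners z.092");
for x,y in[(196,48),(219,48),(196,197),(219,197)]: print(ray("top",*C(x,y,325,258),.092))
print("side plate top: back-left, front-right mid")
for x,y in[(122,345),(262,378)]: print(ray("side",*C(x,y,325,162),.092))
print("pan: rim left top/bot z.026, lip mid")
for x,y in[(115,48),(115,248)]: print(ray("top",*C(x,y,325,258),.026))
hsv=cv2.cvtColor(t,cv2.COLOR_BGR2HSV)
m=cv2.inRange(hsv,(20,120,60),(35,255,255)); m[:, :330]=0;m[:250]=0;m[320:]=0;m[:,400:]=0
c=max(cv2.findContours(m,0,1)[0],key=cv2.contourArea);print("yellow",cv2.boundingRect(c),cv2.minAreaRect(c))
print("stand foot corners z.006")
P=[ray("top",*C(x,y,230,255),.006) for x,y in[(452-400,88),(685-400,44),(717-400,213),(482-400,258)]]
for q in P:print(q)
print("center",np.mean(P,0),[np.linalg.norm(P[i]-P[(i+1)%4]) for i in range(4)])
v=P[0]-P[1]+P[3]-P[2];print("stand y dir deg",np.degrees(np.arctan2(v[1],v[0])))
v=P[0]-P[3]+P[1]-P[2];print("stand x dir deg",np.degrees(np.arctan2(v[1],v[0])))
print("pin z.085",ray("top",*C(80,175,230,255),.085),ray("top",*C(246,141,230,255),.085))
print("side pin/post?",ray("side",*C(590-400,385-300,285,240),.085))
# race
for n,im,box in(("top",t,(290,175,75,75)),("side",s,(245,175,75,50))):
    x,y,w,h=box;r=im[y:y+h,x:x+w];g=cv2.cvtColor(r,cv2.COLOR_BGR2GRAY)
    m=cv2.inRange(g,0,int(g.min())/1+45)
    c=max(cv2.findContours(m,0,1)[0],key=cv2.contourArea);e=cv2.fitEllipse(cv2.convexHull(c));print(n,e,cv2.contourArea(c),ray(n,e[0][0]+x,e[0][1]+y,.010))
    hs=cv2.cvtColor(r,cv2.COLOR_BGR2HSV);m=cv2.inRange(hs,(10,110,60),(30,255,255));M=cv2.moments(m)
    if M["m00"]:print("cone",M["m00"]/255,ray(n,M["m10"]/M["m00"]+x,M["m01"]/M["m00"]+y,.022))
E
```

```text
plate top corners z.092
[0.4811 0.1816 0.092 ]
[0.4812 0.1725 0.092 ]
[0.4233 0.1829 0.092 ]
[0.4233 0.174  0.092 ]
side plate top: back-left, front-right mid
[0.4163 0.3394 0.092 ]
[0.3667 0.3331 0.092 ]
pan: rim left top/bot z.026, lip mid
[0.4818 0.2048 0.026 ]
[0.3982 0.2063 0.026 ]
yellow (348, 268, 23, 42) ((359.488525390625, 288.44842529296875), (22.01840591430664, 40.80710220336914), 1.4688007831573486)
stand foot corners z.006
[0.4703 0.4376 0.006 ]
[0.4898 0.3354 0.006 ]
[0.4171 0.3213 0.006 ]
[0.3974 0.4232 0.006 ]
center [0.4437 0.3794 0.006 ] [np.float64(0.10398563868540374), np.float64(0.07410420911528057), np.float64(0.10372130565903384), np.float64(0.0743277593292858)]
stand y dir deg 100.88022499281307
stand x dir deg 11.055543323593549
pin z.085 [0.4361 0.4159 0.085 ] [0.4498 0.3498 0.085 ]
side pin/post? [0.436  0.4108 0.085 ]
top ((39.85345458984375, 37.45690155029297), (57.307552337646484, 58.944091796875), 116.5304946899414) 2565.5 [0.6023 0.2398 0.01  ]
cone 160.0 [0.6025 0.2402 0.022 ]
side ((36.481422424316406, 26.854581832885742), (41.81103515625, 58.663055419921875), 88.54502868652344) 1841.5 [0.6    0.2424 0.01  ]
cone 125.0 [0.5978 0.2463 0.022 ]
```

```bash
python3 - <<'E'
from h import *
np.set_printoptions(precision=4,suppress=True)
C=lambda x,y,ox,oy:(ox+x/5-.4,oy+y/5-.4)
for x,y in[(122,45),(262,78)]: print(ray("side",*C(x,y,325,162),.092))
print("expected", proj("side",[.4817,.177,.092]),proj("side",[.4227,.1785,.092]))
print("got",C(122,45,325,162),C(262,78,325,162))
E
python3 -m pendant '[{"fingers":45,"delta_pos":[0,0,0],"angular":[0,0,-0.131]},{"fingers":45,"delta_pos":[0,0,0],"angular":[0,0,-0.131]},{"fingers":45,"delta_pos":[0,0,0],"angular":[0,0,-0.131]},{"fingers":45,"delta_pos":[-25,-38,0],"angular":[0,0,0]},{"fingers":45,"delta_pos":[-25,-38,0],"angular":[0,0,0]},{"fingers":45,"delta_pos":[-25,-38,0],"angular":[0,0,0]},{"fingers":45,"delta_pos":[-25,-38,0],"angular":[0,0,0]},{"fingers":45,"delta_pos":[-25,-38,0],"angular":[0,0,0]},{"fingers":45,"delta_pos":[-25,-38,0],"angular":[0,0,0]},{"fingers":45,"delta_pos":[-25,-38,0],"angular":[0,0,0]},{"fingers":45,"delta_pos":[-25,-38,0],"angular":[0,0,0]},{"fingers":45,"delta_pos":[-25,-38,0],"angular":[0,0,0]}]' 60
```

```text
[0.478 0.179 0.092]
[0.4204 0.1745 0.092 ]
expected [347.6567 169.5523] [375.2486 178.0367]
got (349.0, 170.6) (377.0, 177.2)
clock: 1.35
tcp_pos: [0.4498, 0.1777, 0.2312]
orientation: [0.0, 0.011, 1.0, 0.0]
wrist_force: [0.9, 1.8, 0.0]
finger_gap: 0.045
```

```bash
python3 -m pendant '[{"fingers":45,"delta_pos":[0,0,30],"angular":[0,0,0]},{"fingers":45,"delta_pos":[0,0,40],"angular":[0,0,0]},{"fingers":45,"delta_pos":[0,0,40],"angular":[0,0,0]},{"fingers":45,"delta_pos":[-1,0,30],"angular":[0,0,0]},{"fingers":45,"delta_pos":[0,0,20],"angular":[0,0,0]},{"fingers":45,"delta_pos":[0,0,8],"angular":[0,0,0]},{"fingers":45,"delta_pos":[0,0,0],"angular":[0,0,0]}]' 60
python3 -c "
from h import *
cv2.imwrite('pics/w1.png',cv2.convertScaleAbs(env.read_camera('wrist'),alpha=1.5))"
```

```text
clock: 2.05
tcp_pos: [0.4493, 0.1792, 0.0623]
orientation: [-0.001, 0.011, 1.0, -0.0]
wrist_force: [-0.0, -1.3, 0.3]
finger_gap: 0.0448
```

View pics/w1.png

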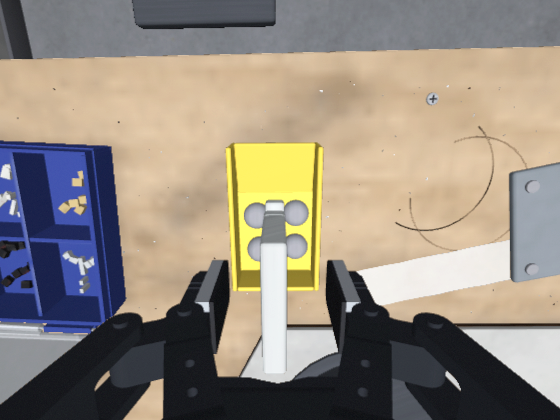

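```bash
python3 - <<'E'
from h import *
np.set_printoptions(precision=4,suppress=True)
for u,v,z in[(262,241,.092),(286,241,.092),(262,372,.092),(286,372,.092),(227,143,.014),(323,143,.014),(227,147,.026),(323,147,.026)]: print(u,v,ray("wrist",u,v,z))
E
python3 -m pendant '[{"fingers":30,"delta_pos":[-1,-1,0],"angular":[0,0,0]},{"fingers":10,"delta_pos":[0,0,0],"angular":[0,0,0]},{"fingers":5,"delta_pos":[0,0,0],"angular":[0,0,0]},{"fingers":5,"delta_pos":[0,0,0],"angular":[0,0,0]},{"fingers":5,"delta_pos":[0,0,0],"angular":[0,0,0]},{"fingers":5,"delta_pos":[0,0,0],"angular":[0,0,0]},{"fingers":5,"delta_pos":[0,0,0],"angular":[0,0,0]},{"fingers":5,"delta_pos":[0,0,0],"angular":[0,0,0]}]' 60
```

```text
262 241 [0.4208 0.1737 0.092 ]
286 241 [0.421  0.1824 0.092 ]
262 372 [0.4794 0.1716 0.092 ]
286 372 [0.4797 0.1816 0.092 ]
227 143 [0.3935 0.1517 0.014 ]
323 143 [0.3947 0.2054 0.014 ]
227 147 [0.3943 0.1533 0.026 ]
323 147 [0.3955 0.2039 0.026 ]
clock: 2.9
tcp_pos: [0.4523, 0.1786, 0.0644]
orientation: [0.001, 0.011, 1.0, 0.0]
wrist_force: [0.1, -0.4, 6.0]
finger_gap: 0.0089
```

```bash
python3 -m pendant '[{"fingers":5,"delta_pos":[0,0,-4],"angular":[0,0,0]},{"fingers":5,"delta_pos":[0,0,-10],"angular":[0,0,0]},{"fingers":5,"delta_pos":[0,0,-15],"angular":[0,0,0]},{"fingers":5,"delta_pos":[0,0,-15],"angular":[0,0,0]},{"fingers":5,"delta_pos":[0,0,-10],"angular":[0,0,0]},{"fingers":5,"delta_pos":[0,0,-5],"angular":[0,0,0]},{"fingers":5,"delta_pos":[0,0,0],"angular":[0,0,0]}]' 60
python3 - <<'E'
from h import *
w=cv2.convertScaleAbs(env.read_camera('wrist'),alpha=1.5)[100:380,140:420]
s=cv2.convertScaleAbs(cv2.resize(env.read_camera('side')[120:230,300:410],(400,400)),alpha=1.5)
cv2.imwrite('pics/w2.png',np.hstack([cv2.resize(w,(400,400)),s]))
E
```

```text
clock: 3.6
tcp_pos: [0.4516, 0.1785, 0.123]
orientation: [0.001, 0.011, 1.0, 0.0]
wrist_force: [0.5, -0.4, -2.5]
finger_gap: 0.0091
```

View pics/w2.png

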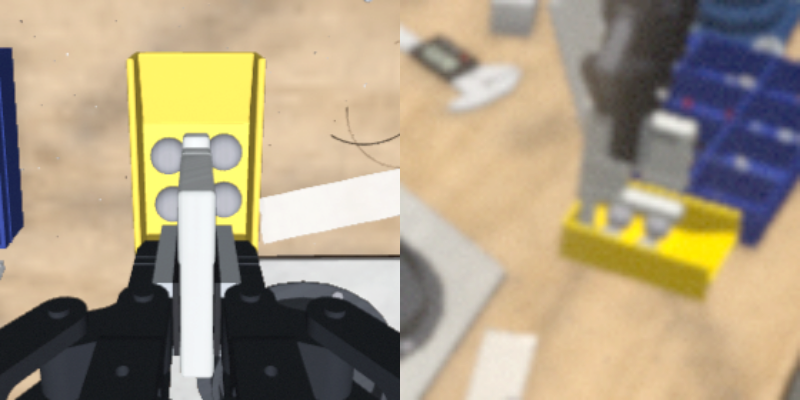

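```bash
python3 -m pendant '[{"fingers":5,"delta_pos":[-8,2,0],"angular":[0,0,0]},{"fingers":5,"delta_pos":[-16,4,0],"angular":[0,0,0]},{"fingers":5,"delta_pos":[-24,7,0],"angular":[0,0,0]},{"fingers":5,"delta_pos":[-30,8,0],"angular":[0,0,0]},{"fingers":5,"delta_pos":[-30,8,0],"angular":[0,0,0]},{"fingers":5,"delta_pos":[-30,8,0],"angular":[0,0,0]},{"fingers":5,"delta_pos":[-30,8,0],"angular":[0,0,0]},{"fingers":5,"delta_pos":[-26,7,0],"angular":[0,0,0]},{"fingers":5,"delta_pos":[-22,6,0],"angular":[0,0,0]},{"fingers":5,"delta_pos":[-14,4,0],"angular":[0,0,0]},{"fingers":5,"delta_pos":[-8,3,0],"angular":[0,0,0]},{"fingers":5,"delta_pos":[-4,1,0],"angular":[0,0,0]}]' 60
python3 -m pendant '[{"fingers":5,"delta_pos":[0,0,0],"angular":[0,0,0]},{"fingers":5,"delta_pos":[0,0,0],"angular":[0,0,0]}]' 60
python3 - <<'E'
from h import *
w=cv2.convertScaleAbs(env.read_camera('wrist'),alpha=1.5)[:,70:490]
s=cv2.convertScaleAbs(cv2.resize(env.read_camera('side')[120:260,220:350],(380,420)),alpha=1.5)
cv2.imwrite('pics/w3.png',np.hstack([w,s]))
E
```

```text
clock: 4.9
tcp_pos: [0.6954, 0.2392, 0.1204]
orientation: [-0.001, 0.011, 1.0, -0.0]
wrist_force: [0.5, 0.3, -1.5]
finger_gap: 0.0093
clock: 5.1
tcp_pos: [0.6941, 0.239, 0.1217]
orientation: [-0.001, 0.011, 1.0, -0.0]
wrist_force: [-0.6, -0.4, -2.6]
finger_gap: 0.0085
```

View pics/w3.png

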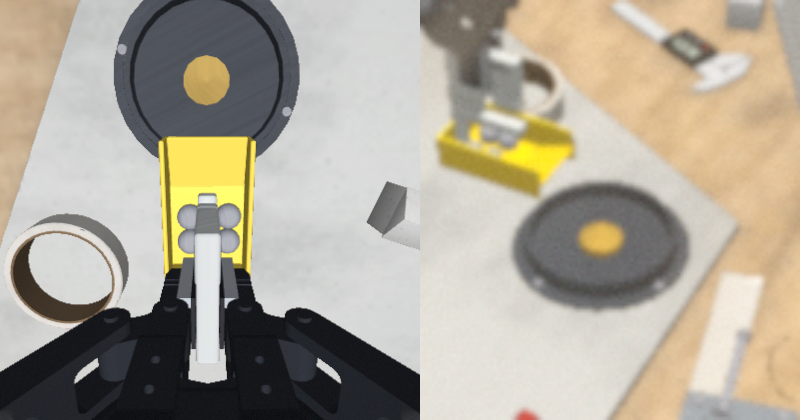

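```bash
python3 - <<'E'
from h import *
np.set_printoptions(precision=4,suppress=True)
print(ray("wrist",276,80,.022),ray("wrist",278,137,.0713),env.get_state()["tcp_pos"])
for v in(149,):print("tape",ray("top",381,149,.03),ray("top",403,149,.03),ray("top",360,149,.03))
E
```

```text
[0.6016 0.2393 0.022 ] [0.6348 0.2399 0.0713] [0.6941 0.239  0.1223]
tape [0.7411 0.1272 0.03  ] [0.741  0.0789 0.03  ] [0.7413 0.1734 0.03  ]
```

```bash
python3 -m pendant '[{"fingers":5,"delta_pos":[-1,0,4],"angular":[0,0,0]},{"fingers":5,"delta_pos":[-1,0,8],"angular":[0,0,0]},{"fingers":5,"delta_pos":[0,0,10],"angular":[0,0,0]},{"fingers":5,"delta_pos":[0,0,8],"angular":[0,0,0]},{"fingers":5,"delta_pos":[0,0,4],"angular":[0,0,0]},{"fingers":5,"delta_pos":[0,0,0],"angular":[0,0,0]},{"fingers":5,"delta_pos":[0,0,0],"angular":[0,0,0]}]' 60
python3 -m pendant '[{"fingers":5,"delta_pos":[1.3,0,-1.4],"angular":[0,-0.025,0]},{"fingers":5,"delta_pos":[2.6,0,-2.9],"angular":[0,-0.05,0]},{"fingers":5,"delta_pos":[2.6,0,-2.9],"angular":[0,-0.05,0]},{"fingers":5,"delta_pos":[2.6,0,-2.9],"angular":[0,-0.05,0]},{"fingers":5,"delta_pos":[2.6,0,-2.4],"angular":[0,-0.05,0]},{"fingers":5,"delta_pos":[2.6,0,-2.4],"angular":[0,-0.05,0]},{"fingers":5,"delta_pos":[1.3,0,-1.0],"angular":[0,-0.025,0]},{"fingers":5,"delta_pos":[0,0,0],"angular":[0,0,0]},{"fingers":5,"delta_pos":[0,0,0],"angular":[0,0,0]}]' 60
python3 - <<'E'
from h import *
np.set_printoptions(precision=4,suppress=True)
from scipy.spatial.transform import Rotation as R
s=env.get_state();q=s["orientation"];r=R.from_quat(q,scalar_first=True)
print("lip",s["tcp_pos"]+r.apply([.0588,0,.0504]),"z axis",r.apply([0,0,1]))
w=cv2.convertScaleAbs(env.read_camera('wrist'),alpha=1.5)[:,70:490]
s=cv2.convertScaleAbs(cv2.resize(env.read_camera('side')[120:260,220:350],(380,420)),alpha=1.5)
cv2.imwrite('pics/w4.png',np.hstack([w,s]))
E
```

```text
clock: 5.9
tcp_pos: [0.6965, 0.2391, 0.0881]
orientation: [-0.0, 0.011, 1.0, 0.0]
wrist_force: [-0.2, 0.8, -2.7]
finger_gap: 0.0091
clock: 6.8
tcp_pos: [0.6792, 0.2395, 0.1022]
orientation: [0.149, 0.011, 0.989, -0.002]
wrist_force: [0.3, 1.1, -1.0]
finger_gap: 0.0093
lip [0.6378 0.2404 0.0367] z axis [ 0.2949 -0.0063 -0.9555]
```

View pics/w4.png

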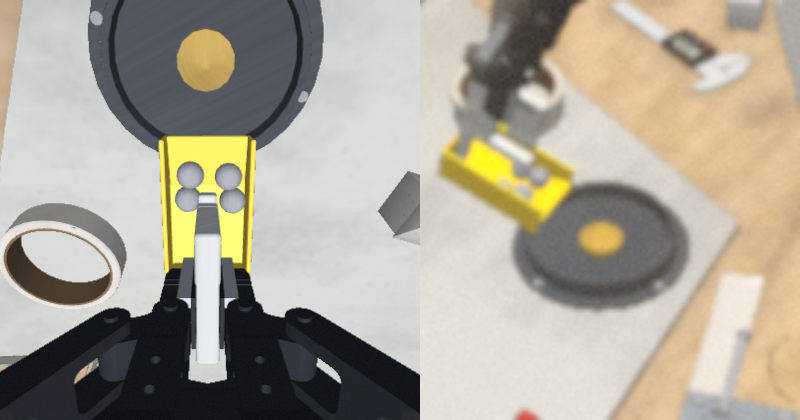

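```bash
python3 -m pendant '[{"fingers":5,"delta_pos":[1.4,0,-1.1],"angular":[0,-0.025,0]},{"fingers":5,"delta_pos":[1.4,0,-1.1],"angular":[0,-0.025,0]},{"fingers":5,"delta_pos":[1.4,0,-1.1],"angular":[0,-0.025,0]},{"fingers":5,"delta_pos":[1.4,0,-1.1],"angular":[0,-0.025,0]},{"fingers":5,"delta_pos":[1.4,0,-1.1],"angular":[0,-0.025,0]},{"fingers":5,"delta_pos":[1.4,0,-1.1],"angular":[0,-0.025,0]},{"fingers":5,"delta_pos":[1.4,0,-1.1],"angular":[0,-0.025,0]},{"fingers":5,"delta_pos":[1.4,0,-1.1],"angular":[0,-0.025,0]},{"fingers":5,"delta_pos":[1.4,0,-1.1],"angular":[0,-0.025,0]},{"fingers":5,"delta_pos":[1.4,0,-1.1],"angular":[0,-0.025,0]},{"fingers":5,"delta_pos":[1.3,0,-1.4],"angular":[0,-0.025,0]},{"fingers":5,"delta_pos":[1.3,0,-1.4],"angular":[0,-0.025,0]}]' 60
python3 -m pendant '[{"fingers":5,"delta_pos":[1.3,0,-1.4],"angular":[0,-0.025,0]},{"fingers":5,"delta_pos":[1.3,0,-1.4],"angular":[0,-0.025,0]},{"fingers":5,"delta_pos":[1.3,0,-1.4],"angular":[0,-0.025,0]},{"fingers":5,"delta_pos":[1.3,0,-1.4],"angular":[0,-0.025,0]},{"fingers":5,"delta_pos":[1.3,0,-1.4],"angular":[0,-0.025,0]},{"fingers":5,"delta_pos":[1.3,0,-1.4],"angular":[0,-0.025,0]},{"fingers":5,"delta_pos":[0,0,0],"angular":[0,0,0]},{"fingers":5,"delta_pos":[0,0,0],"angular":[0,0,0]},{"fingers":5,"delta_pos":[0,0,0],"angular":[0,0,0]},{"fingers":5,"delta_pos":[0,0,0],"angular":[0,0,0]},{"fingers":5,"delta_pos":[0,0,0],"angular":[0,0,0]}]' 60
python3 - <<'E'
from h import *
np.set_printoptions(precision=4,suppress=True)
from scipy.spatial.transform import Rotation as R
s=env.get_state();q=s["orientation"];r=R.from_quat(q,scalar_first=True)
print("lip",s["tcp_pos"]+r.apply([.0588,0,.0504]),"z axis",r.apply([0,0,1]))
w=cv2.convertScaleAbs(env.read_camera('wrist'),alpha=1.5)[:,70:490]
s=cv2.convertScaleAbs(cv2.resize(env.read_camera('side')[120:260,220:350],(380,420)),alpha=1.5)
cv2.imwrite('pics/w5.png',np.hstack([w,s]))
E
```

```text
clock: 8.1
tcp_pos: [0.6587, 0.2399, 0.1085]
orientation: [0.296, 0.01, 0.955, -0.003]
wrist_force: [-7.0, -0.2, 4.3]
finger_gap: 0.0089
clock: 9.2
tcp_pos: [0.6473, 0.2401, 0.1096]
orientation: [0.366, 0.01, 0.931, -0.004]
wrist_force: [-6.3, -1.3, 4.3]
finger_gap: 0.0093
lip [0.6385 0.2403 0.0326] z axis [ 0.681  -0.0151 -0.7322]
```

View pics/w5.png

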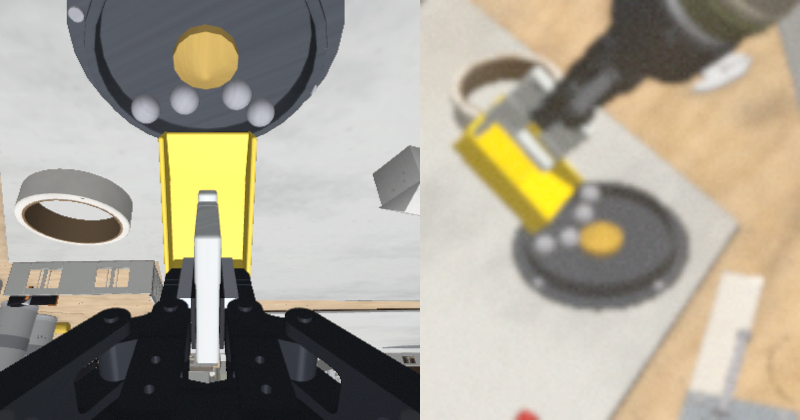

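```bash
python3 -m pendant '[{"fingers":5,"delta_pos":[-2,0,-2.2],"angular":[0,0,0]},{"fingers":5,"delta_pos":[-2.1,0,-2.2],"angular":[0,0,0]},{"fingers":5,"delta_pos":[0,0,0],"angular":[0,0,0]}]' 60
python3 -m pendant '[{"fingers":5,"delta_pos":[-3.6,0,4.5],"angular":[0,0.075,0]},{"fingers":5,"delta_pos":[-3.6,0,4.5],"angular":[0,0.075,0]},{"fingers":5,"delta_pos":[-3.6,0,4.5],"angular":[0,0.075,0]},{"fingers":5,"delta_pos":[-3.6,0,4.5],"angular":[0,0.075,0]},{"fingers":5,"delta_pos":[-3.6,0,4.5],"angular":[0,0.075,0]},{"fingers":5,"delta_pos":[-3.6,0,4.5],"angular":[0,0.075,0]},{"fingers":5,"delta_pos":[-3.6,0,4.5],"angular":[0,0.075,0]},{"fingers":5,"delta_pos":[-3.6,0,4.5],"angular":[0,0.075,0]},{"fingers":5,"delta_pos":[-3.6,0,4.5],"angular":[0,0.075,0]},{"fingers":5,"delta_pos":[-3.6,0,4.5],"angular":[0,0.075,0]},{"fingers":5,"delta_pos":[0,0,0],"angular":[0,0,0]},{"fingers":5,"delta_pos":[0,0,0],"angular":[0,0,0]}]' 60
python3 - <<'E'
from h import *
np.set_printoptions(precision=4,suppress=True)
from scipy.spatial.transform import Rotation as R
s=env.get_state();q=s["orientation"];r=R.from_quat(q,scalar_first=True)
print("lip",s["tcp_pos"]+r.apply([.0588,0,.0504]),"axes",r.as_matrix().T)
E
```

```text
clock: 9.6
tcp_pos: [0.6482, 0.2404, 0.1164]
orientation: [0.367, 0.01, 0.93, -0.004]
wrist_force: [-1.1, 1.2, -2.0]
finger_gap: 0.0091
clock: 10.8
tcp_pos: [0.6978, 0.2389, 0.0881]
orientation: [0.0, 0.011, 1.0, -0.0]
wrist_force: [0.2, -0.2, -1.9]
finger_gap: 0.0088
lip [0.639  0.2402 0.0377] axes [[-0.9998  0.0222 -0.0009]
 [ 0.0222  0.9998 -0.0001]
 [ 0.0009 -0.0001 -1.    ]]
```

```bash
python3 - <<'E'
from h import *
np.set_printoptions(precision=4,suppress=True)
a=cv2.imread('pics/w3.png')[:,:420]
full=env.read_camera('wrist');cv2.imwrite('pics/w6full.png',full)
b=cv2.convertScaleAbs(full,alpha=1.5)[:,70:490]
for im in(a,b):
    h=cv2.cvtColor(im,cv2.COLOR_BGR2HSV)
    m=cv2.inRange(h,(22,120,120),(34,255,255));n,l,st,_=cv2.connectedComponentsWithStats(m)
    i=1+np.argmax(st[1:,4]);M=l==i
    print(st[i],[ (np.where(M[r])[0].min(),np.where(M[r])[0].max()) for r in(150,180,240)],[np.where(M[:,c])[0].min() for c in(175,208,240)])
    # plate top bright
    g=cv2.cvtColor(im,cv2.COLOR_BGR2GRAY);w=(g>215)&(h[...,1]<30);w[:,:185]=0;w[:,230:]=0;w[:215]=0
    ys,xs=np.where(w[:360]);print("plate",ys.min(),xs[ys>300].mean(),xs[ys<260].mean())
cv2.imwrite('pics/w6.png',np.hstack([a,b])[:,:800])
# balls & race seen from top
t=env.read_camera('top');cv2.imwrite('pics/top6.png',t)
E
```

```text
[ 158  136   98  141 7654] [(np.int64(159), np.int64(255)), (np.int64(160), np.int64(253)), (np.int64(163), np.int64(250))] [np.int64(136), np.int64(136), np.int64(136)]
plate 235 207.83130575831305 207.5
[ 158  133   99  144 9566] [(np.int64(159), np.int64(256)), (np.int64(160), np.int64(253)), (np.int64(163), np.int64(251))] [np.int64(133), np.int64(133), np.int64(133)]
plate 236 207.27753686036428 207.63056092843325
```

```bash
python3 -m pendant '[{"fingers":5,"delta_pos":[0,0,-8],"angular":[0,-0.01,0]},{"fingers":5,"delta_pos":[0,0,-16],"angular":[0,-0.01,0]},{"fingers":5,"delta_pos":[0,0,-20],"angular":[0,0,0]},{"fingers":5,"delta_pos":[0,0,-14],"angular":[0,0,-0.05]},{"fingers":5,"delta_pos":[0,0,-4],"angular":[0,0,-0.063]},{"fingers":5,"delta_pos":[0,0,0],"angular":[0,0,-0.05]},{"fingers":5,"delta_pos":[0,0,0],"angular":[0,0,-0.05]},{"fingers":5,"delta_pos":[0,0,0],"angular":[0,0,0]}]' 60
python3 -m pendant '[{"fingers":5,"delta_pos":[8,8,0],"angular":[0,0,0]},{"fingers":5,"delta_pos":[16,17,0],"angular":[0,0,0]},{"fingers":5,"delta_pos":[22,23,0],"angular":[0,0,0]},{"fingers":5,"delta_pos":[25,26,0],"angular":[0,0,0]},{"fingers":5,"delta_pos":[25,27,0],"angular":[0,0,0]},{"fingers":5,"delta_pos":[25,26,0],"angular":[0,0,0]},{"fingers":5,"delta_pos":[22,23,0],"angular":[0,0,0]},{"fingers":5,"delta_pos":[16,17,0],"angular":[0,0,0]},{"fingers":5,"delta_pos":[9,9,0],"angular":[0,0,0]},{"fingers":5,"delta_pos":[4,4,0],"angular":[0,0,0]},{"fingers":5,"delta_pos":[0,0,0],"angular":[0,0,0]}]' 60
python3 - <<'E'
from h import *
np.set_printoptions(precision=4,suppress=True)
from scipy.spatial.transform import Rotation as R
s=env.get_state();q=s["orientation"];r=R.from_quat(q,scalar_first=True)
print(s["tcp_pos"],"axes",r.as_matrix().T)
np.save("wv.npy",env.camera_params("wrist")["view"])
w=cv2.convertScaleAbs(env.read_camera('wrist'),alpha=1.5)[:,70:490]
t=env.read_camera('top');cv2.imwrite("pics/top7.png",t)
t=cv2.convertScaleAbs(cv2.resize(t[170:310,230:360],(380,420)),alpha=1.5)
cv2.imwrite('pics/w7.png',np.hstack([w,t]))
E
```

```text
clock: 11.7
tcp_pos: [0.6961, 0.2395, 0.1539]
orientation: [0.012, -0.096, 0.995, -0.001]
wrist_force: [-1.1, -0.9, -2.1]
finger_gap: 0.0092
clock: 12.8
tcp_pos: [0.4961, 0.3829, 0.1498]
orientation: [0.015, -0.095, 0.995, -0.002]
wrist_force: [8.0, -3.7, 0.0]
finger_gap: 0.009
[0.4961 0.3829 0.1498] axes [[-0.9815 -0.1892 -0.0291]
 [-0.1891  0.9819 -0.0074]
 [ 0.03   -0.0017 -0.9995]]
```

View pics/w7.png

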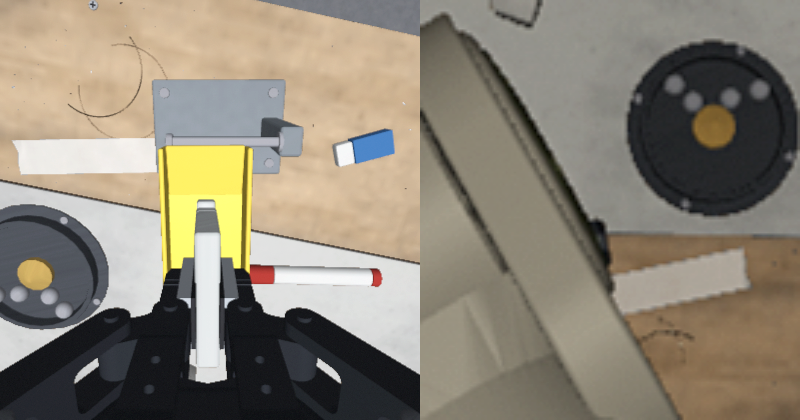

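```bash
python3 -m pendant '[{"fingers":5,"delta_pos":[-10,0,0],"angular":[0,0,0]},{"fingers":5,"delta_pos":[-20,0,0],"angular":[0,0,0]},{"fingers":5,"delta_pos":[-10,0,0],"angular":[0,0,0]},{"fingers":5,"delta_pos":[0,0,0],"angular":[0,0,0]},{"fingers":5,"delta_pos":[0,0,0],"angular":[0,0,0]}]' 60
python3 - <<'E'
from h import *
np.set_printoptions(precision=4,suppress=True)
from scipy.spatial.transform import Rotation as R
s=env.get_state();q=s["orientation"];r=R.from_quat(q,scalar_first=True)
print(s["tcp_pos"],"axes",r.as_matrix().T)
w=cv2.convertScaleAbs(env.read_camera('wrist'),alpha=1.5)[:,70:490]
im=w;h=cv2.cvtColor(im,cv2.COLOR_BGR2HSV)
m=cv2.inRange(h,(22,120,120),(34,255,255));n,l,st,_=cv2.connectedComponentsWithStats(m)
i=1+np.argmax(st[1:,4]);M=l==i
print(st[i],[ (np.where(M[r])[0].min(),np.where(M[r])[0].max()) for r in(150,180,240)],[np.where(M[:,c])[0].min() for c in(175,208,240)])
g=cv2.cvtColor(im,cv2.COLOR_BGR2GRAY);wm=(g>215)&(h[...,1]<30);wm[:,:185]=0;wm[:,230:]=0;wm[:215]=0
ys,xs=np.where(wm[:360]);print("plate",ys.min(),xs[ys>300].mean(),xs[ys<260].mean())
s=cv2.convertScaleAbs(cv2.resize(env.read_camera('side')[150:300,240:380],(380,420)),alpha=1.5)
cv2.imwrite('pics/w8.png',np.hstack([w,s]))
E
```

```text
clock: 13.4
tcp_pos: [0.5317, 0.3906, 0.1475]
orientation: [0.009, -0.095, 0.995, -0.001]
wrist_force: [0.3, -0.8, -2.4]
finger_gap: 0.0088
[0.5317 0.3906 0.1475] axes [[-0.9817 -0.1898 -0.0183]
 [-0.1898  0.9818 -0.0042]
 [ 0.0187 -0.0007 -0.9998]]
[ 159  144   96  137 8654] [(np.int64(159), np.int64(254)), (np.int64(161), np.int64(253)), (np.int64(163), np.int64(251))] [np.int64(145), np.int64(145), np.int64(145)]
plate 234 207.90916463909164 207.55877034358048
```

View pics/w8.png

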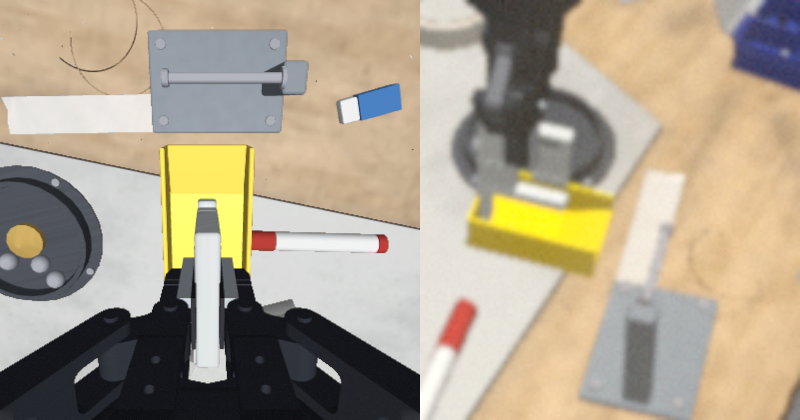

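```bash
python3 - <<'E'
from h import *
np.set_printoptions(precision=4,suppress=True)
from scipy.spatial.transform import Rotation as R
s=env.get_state();r=R.from_quat(s["orientation"],scalar_first=True)
p=env.camera_params("wrist")
def f(th,dx=0):
    o=[]
    for v in([58.8,0,50.4],[30.8,0,-27.6],[30.8,0,-27.6],[15.8,0,14.4]):
        v=np.array(v)/1e3; piv=np.array([0,0,-.019])
        v=piv+R.from_rotvec([0,th,0]).apply(v-piv)+[dx,0,0]
        o.append(proj("wrist",s["tcp_pos"]+r.apply(v),p)[1])
    return np.array(o)
for th in(.02,0,-.02,-.04,-.06,-.08):print(th,f(th))
# pin: collar end & near post on image
P=[ray("wrist",70+u,77,.085,p) for u in(160,283)]
print(P, np.degrees(np.arctan2(*(P[1]-P[0])[:2][::-1])))
F=[ray("wrist",70+u,v,.006,p) for u,v in((149,31),(286,30),(281,131),(153,133))];print(F,np.mean(F,0))
E
```

```text
0.02 [135.9993 237.8393 237.8393 232.2928]
0 [138.3172 236.7515 236.7515 233.3095]
-0.02 [140.6447 235.7009 235.7009 234.3417]
-0.04 [142.9815 234.6877 234.6877 235.389 ]
-0.06 [145.3271 233.712  233.712  236.4512]
-0.08 [147.6811 232.7736 232.7736 237.5279]
[array([0.4478, 0.3463, 0.085 ]), array([0.4348, 0.4141, 0.085 ])] 100.8843261013133
[array([0.4153, 0.3222, 0.006 ]), array([0.3954, 0.4228, 0.006 ]), array([0.4676, 0.4381, 0.006 ]), array([0.489 , 0.3355, 0.006 ])] [0.4418 0.3797 0.006 ]
```

```bash
python3 -m pendant '[{"fingers":5,"delta_pos":[0,0,0],"angular":[0,0.045,0]},{"fingers":5,"delta_pos":[0,0,0],"angular":[0,0.045,0]},{"fingers":5,"delta_pos":[-0.7,0,8],"angular":[0,0,0]},{"fingers":5,"delta_pos":[-0.7,0,14],"angular":[0,0,0]},{"fingers":5,"delta_pos":[-0.7,0,14],"angular":[0,0,0]},{"fingers":5,"delta_pos":[-0.7,0,6],"angular":[0,0,0]},{"fingers":5,"delta_pos":[0,0,0],"angular":[0,0,0]},{"fingers":5,"delta_pos":[0,0,0],"angular":[0,0,0]}]' 60
cat > st.py <<'E'
from h import *
np.set_printoptions(precision=4,suppress=True)
from scipy.spatial.transform import Rotation as R
s=env.get_state();r=R.from_quat(s["orientation"],scalar_first=True)
A=r.as_matrix().T;print("tcp",s["tcp_pos"],"F",s["wrist_force"]);print(A)
d=np.array([.445,.3738,.1054])-s["tcp_pos"];a=np.radians(11)
print("togo tool mm",A@d*1e3,"stand frame mm",1e3*np.array([d@[np.cos(a),np.sin(a),0],d@[-np.sin(a),np.cos(a),0],d[2]]))
E
python3 st.py; python3 - <<'E'
from h import *
w=cv2.convertScaleAbs(env.read_camera('wrist'),alpha=1.5)[:,70:490]
h=cv2.cvtColor(w,cv2.COLOR_BGR2HSV);m=cv2.inRange(h,(22,120,120),(34,255,255))
ys=np.where(m[:300,208])[0];print("lip",ys.min())
s=env.read_camera('side');cv2.imwrite("pics/side9.png",s)
E
```

```text
clock: 14.3
tcp_pos: [0.532, 0.3906, 0.1061]
orientation: [-0.035, -0.095, 0.995, -0.005]
wrist_force: [0.8, -0.4, -1.4]
finger_gap: 0.0086
tcp [0.532  0.3906 0.1061] F [ 0.8072 -0.3504 -1.3787]
[[-0.9794 -0.1895  0.0698]
 [-0.1902  0.9817 -0.0041]
 [-0.0678 -0.0173 -0.9976]]
togo tool mm [88.3336  0.0303  6.862 ] stand frame mm [-88.5971   0.0815  -0.6772]
lip 145
```

```bash
python3 - <<'E'
from h import *
np.set_printoptions(precision=1,suppress=True)
s=cv2.imread("pics/side9.png");h=cv2.cvtColor(s,cv2.COLOR_BGR2HSV)
m=cv2.inRange(h,(18,110,50),(36,255,255));m[:140]=0;m[320:]=0;m[:,:220]=0;m[:,400:]=0
n,l,st,_=cv2.connectedComponentsWithStats(m);i=1+np.argmax(st[1:,4]);M=(l==i).astype(np.uint8)
hu=cv2.convexHull(cv2.findContours(M,0,1)[0][0]);print(st[i],cv2.approxPolyDP(hu,1.5,True)[:,0].tolist())
a=np.radians(11);u=np.array([np.cos(a),np.sin(a),0]);v=np.array([-np.sin(a),np.cos(a),0])
piv=np.array([.532,.3906,.1061])+u*.0013+[0,0,.019]
for th in(-.05,0,.05):  # + = lip up
    print(th)
    for n,X,Y,Z in(("lip near low",-52,26,14),("lip far low",-52,-26,14),("lip near wall top",-52,26,26),("knee near",-23,26,0),("back near bot",35,26,0),("back near top",35,26,26),("back far top",35,-26,26)):
        x=(X-6.8)/1e3;z=(Z-83.4)/1e3
        x,z=x*np.cos(th)+z*np.sin(th), -x*np.sin(th)+z*np.cos(th)
        print("  ",n,proj("side",piv+u*x+v*Y/1e3+np.array([0,0,z])))
E
```

```text
[ 260  232   53   31 1065] [[312, 234], [312, 242], [305, 262], [261, 253], [260, 245], [263, 238], [294, 232]]
-0.05
   lip near low [303.1 259.8]
   lip far low [309.9 239.3]
   lip near wall top [303.6 255.3]
   knee near [287.  261.1]
   back near bot [256.4 253.7]
   back near top [256.5 244.1]
   back far top [265.  224.5]
0
   lip near low [305.1 259.1]
   lip far low [311.8 238.6]
   lip near wall top [305.2 254.5]
   knee near [289.3 261.1]
   back near bot [258.6 254.7]
   back near top [258. 245.]
   back far top [266.5 225.3]
0.05
   lip near low [307.  258.3]
   lip far low [313.6 237.8]
   lip near wall top [306.8 253.7]
   knee near [291.5 260.9]
   back near bot [260.8 255.7]
   back near top [259.6 245.8]
   back far top [268.  226.1]
```

```bash
python3 -m pendant '[{"fingers":5,"delta_pos":[7,0,0.5],"angular":[0,0,0]},{"fingers":5,"delta_pos":[14,0,1],"angular":[0,0,0]},{"fingers":5,"delta_pos":[14,0,1],"angular":[0,0,0]},{"fingers":5,"delta_pos":[12,0,0.8],"angular":[0,0,0]},{"fingers":5,"delta_pos":[6,0,0.4],"angular":[0,0,0]},{"fingers":5,"delta_pos":[0,0,0],"angular":[0,0,0]},{"fingers":5,"delta_pos":[0,0,0],"angular":[0,0,0]}]' 60;python3 st.py
python3 - <<'E'
from h import *
w=cv2.convertScaleAbs(env.read_camera('wrist'),alpha=1.5)[:,70:490]
s=cv2.convertScaleAbs(cv2.resize(env.read_camera('side')[190:310,260:370],(380,420),interpolation=cv2.INTER_CUBIC),alpha=1.5)
cv2.imwrite('pics/w10.png',np.hstack([w,s]))
E
```

```text
clock: 15.1
tcp_pos: [0.4805, 0.3806, 0.1062]
orientation: [-0.034, -0.095, 0.995, -0.005]
wrist_force: [-0.0, -0.1, -1.5]
finger_gap: 0.009
tcp [0.4805 0.3806 0.1062] F [-0.0167 -0.0851 -1.4876]
[[-0.9795 -0.1893  0.0691]
 [-0.19    0.9818 -0.0039]
 [-0.0671 -0.0169 -0.9976]]
togo tool mm [35.9908  0.0382  3.3093] stand frame mm [-36.1334   0.0637  -0.8134]
```

View pics/w10.png

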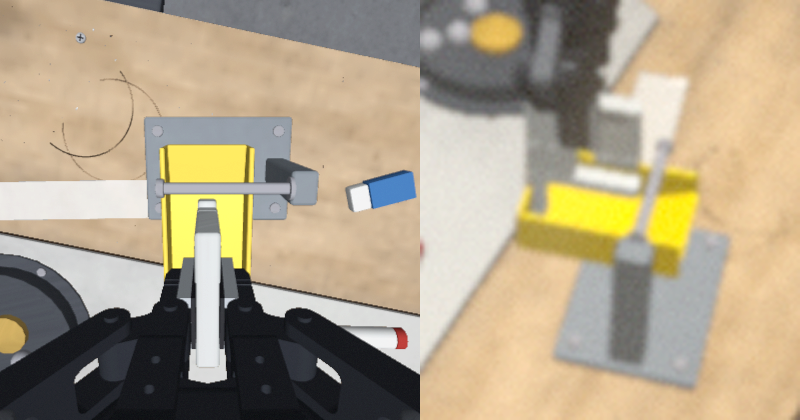

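```bash
python3 - <<'E'
from h import *
np.set_printoptions(precision=4,suppress=True)
a=np.radians(11);u=np.array([np.cos(a),np.sin(a),0])
P=ray("wrist",278,188,.085);Q=ray("wrist",278,201,.0417+.038);T=ray("wrist",278,234,.0417+.092);L=ray("wrist",278,145,.0417+.014)
print(P,Q,T,L,"along u rel pin:",[(X-P)@u*1e3 for X in(Q,T,L)])
E
```

```text
[0.4433 0.3728 0.085 ] [0.451  0.3743 0.0797] [0.4521 0.3746 0.1337] [0.4236 0.369  0.0557] along u rel pin: [np.float64(7.800619774296478), np.float64(8.986463269254742), np.float64(-20.058364883145703)]
```

```bash
python3 -m pendant '[{"fingers":5,"delta_pos":[3,0,0.6],"angular":[0,0,0]},{"fingers":5,"delta_pos":[5,0,0.6],"angular":[0,0,0]},{"fingers":5,"delta_pos":[6,0,0.5],"angular":[0,0,0]},{"fingers":5,"delta_pos":[4,0,0.3],"angular":[0,0,0]},{"fingers":5,"delta_pos":[0,0,0],"angular":[0,0,0]}]' 60
python3 -m pendant '[{"fingers":5,"delta_pos":[4,0,0.3],"angular":[0,0,0]},{"fingers":5,"delta_pos":[5,0,0.4],"angular":[0,0,0]},{"fingers":5,"delta_pos":[5,0,0.4],"angular":[0,0,0]},{"fingers":5,"delta_pos":[3,0,0.2],"angular":[0,0,0]},{"fingers":5,"delta_pos":[1,0,0],"angular":[0,0,0]},{"fingers":5,"delta_pos":[0,0,0],"angular":[0,0,0]},{"fingers":5,"delta_pos":[0,0,0],"angular":[0,0,0]}]' 60;python3 st.py
```

```text
clock: 15.7
tcp_pos: [0.4614, 0.3768, 0.1051]
orientation: [-0.035, -0.096, 0.995, -0.006]
wrist_force: [0.0, -0.0, -1.6]
finger_gap: 0.009
clock: 16.4
tcp_pos: [0.4447, 0.3736, 0.1051]
orientation: [-0.035, -0.095, 0.995, -0.005]
wrist_force: [0.6, 0.4, -1.9]
finger_gap: 0.0089
tcp [0.4447 0.3736 0.1051] F [ 0.5897  0.4006 -1.9205]
[[-0.9794 -0.1892  0.07  ]
 [-0.19    0.9818 -0.0041]
 [-0.0679 -0.0173 -0.9975]]
togo tool mm [-0.3113  0.0966 -0.3213] stand frame mm [0.3331 0.0976 0.2984]
```

```bash
python3 -m pendant '[{"fingers":5,"delta_pos":[-0.1,0,2],"angular":[0,0,0]},{"fingers":5,"delta_pos":[-0.1,0,2],"angular":[0,0,0]},{"fingers":5,"delta_pos":[-0.2,0,2],"angular":[0,0,0]},{"fingers":5,"delta_pos":[0,0,0],"angular":[0,0,0]},{"fingers":5,"delta_pos":[0,0,0],"angular":[0,0,0]}]' 60;python3 st.py
```

```text
clock: 16.9
tcp_pos: [0.4444, 0.3735, 0.0988]
orientation: [-0.035, -0.095, 0.995, -0.006]
wrist_force: [-0.2, -0.2, -1.3]
finger_gap: 0.009
tcp [0.4444 0.3735 0.0988] F [-0.2146 -0.1824 -1.2946]
[[-0.9794 -0.1892  0.0707]
 [-0.19    0.9818 -0.0043]
 [-0.0686 -0.0176 -0.9975]]
togo tool mm [-0.1652  0.1893 -6.5811] stand frame mm [0.63   0.2168 6.5521]
```

In the notch, no contact. Continue down in small steps.

```bash
python3 -m pendant '[{"fingers":5,"delta_pos":[-0.1,0,1],"angular":[0,0,0]},{"fingers":5,"delta_pos":[-0.1,0,1],"angular":[0,0,0]},{"fingers":5,"delta_pos":[-0.1,0,1],"angular":[0,0,0]},{"fingers":5,"delta_pos":[0,0,0],"angular":[0,0,0]},{"fingers":5,"delta_pos":[0,0,0],"angular":[0,0,0]}]' 60
python3 -m pendant '[{"fingers":5,"delta_pos":[0,0,0.7],"angular":[0,0,0]},{"fingers":5,"delta_pos":[0,0,0],"angular":[0,0,0]},{"fingers":5,"delta_pos":[0,0,0],"angular":[0,0,0]}]' 60
```

```text
clock: 17.4
tcp_pos: [0.4446, 0.3735, 0.096]
orientation: [-0.035, -0.095, 0.995, -0.005]
wrist_force: [-0.1, 0.6, -1.5]
finger_gap: 0.0095
clock: 17.7
tcp_pos: [0.4446, 0.3736, 0.0954]
orientation: [-0.035, -0.095, 0.995, -0.005]
wrist_force: [0.8, -0.2, -1.8]
finger_gap: 0.0087
```

```bash
python3 -m pendant '[{"fingers":5,"delta_pos":[0,0,0.7],"angular":[0,0,0]},{"fingers":5,"delta_pos":[0,0,0],"angular":[0,0,0]},{"fingers":5,"delta_pos":[0,0,0],"angular":[0,0,0]}]' 60
python3 -m pendant '[{"fingers":5,"delta_pos":[0,0,0.7],"angular":[0,0,0]},{"fingers":5,"delta_pos":[0,0,0],"angular":[0,0,0]},{"fingers":5,"delta_pos":[0,0,0],"angular":[0,0,0]}]' 60
```

```text
clock: 18.0
tcp_pos: [0.4447, 0.3736, 0.0952]
orientation: [-0.034, -0.095, 0.995, -0.005]
wrist_force: [-1.2, -0.3, 4.0]
finger_gap: 0.0089
clock: 18.3
tcp_pos: [0.4447, 0.3736, 0.095]
orientation: [-0.034, -0.095, 0.995, -0.005]
wrist_force: [-2.1, -1.8, 7.9]
finger_gap: 0.0091
```

```bash
python3 -m pendant '[{"fingers":14,"delta_pos":[0,0,-0.7],"angular":[0,0,0]},{"fingers":18,"delta_pos":[0,0,0],"angular":[0,0,0]},{"fingers":24,"delta_pos":[0,0,0],"angular":[0,0,0]},{"fingers":28,"delta_pos":[0,0,0],"angular":[0,0,0]},{"fingers":28,"delta_pos":[0,0,0],"angular":[0,0,0]},{"fingers":28,"delta_pos":[0,0,0],"angular":[0,0,0]}]' 20
python3 -m pendant '[{"fingers":28,"delta_pos":[0,0,-5],"angular":[0,0,0]},{"fingers":28,"delta_pos":[0,0,-10],"angular":[0,0,0]},{"fingers":28,"delta_pos":[0,0,-20],"angular":[0,0,0]},{"fingers":28,"delta_pos":[0,0,-30],"angular":[0,0,0]},{"fingers":28,"delta_pos":[0,0,-30],"angular":[0,0,0]},{"fingers":28,"delta_pos":[0,0,-30],"angular":[0,0,0]},{"fingers":28,"delta_pos":[0,0,0],"angular":[0,0,0]},{"fingers":28,"delta_pos":[0,0,0],"angular":[0,0,0]},{"fingers":28,"delta_pos":[0,0,0],"angular":[0,0,0]}]' 20
python3 - <<'E'
from h import *
w=cv2.convertScaleAbs(env.read_camera('wrist'),alpha=1.5)[:,70:490]
s0=env.read_camera('side');s=cv2.convertScaleAbs(cv2.resize(s0[165:325,225:375],(380,420),interpolation=cv2.INTER_CUBIC),alpha=1.5)
cv2.imwrite('pics/w11.png',np.hstack([w,s]));cv2.imwrite("pics/side11.png",s0)
E
```

```text
clock: 18.9
tcp_pos: [0.4444, 0.3735, 0.0944]
orientation: [-0.035, -0.095, 0.995, -0.005]
wrist_force: [-0.6, -0.0, -0.0]
finger_gap: 0.028
clock: 19.8
tcp_pos: [0.4526, 0.3754, 0.2187]
orientation: [-0.035, -0.095, 0.995, -0.006]
wrist_force: [-0.1, -0.5, -0.3]
finger_gap: 0.0279
```

View pics/w11.png

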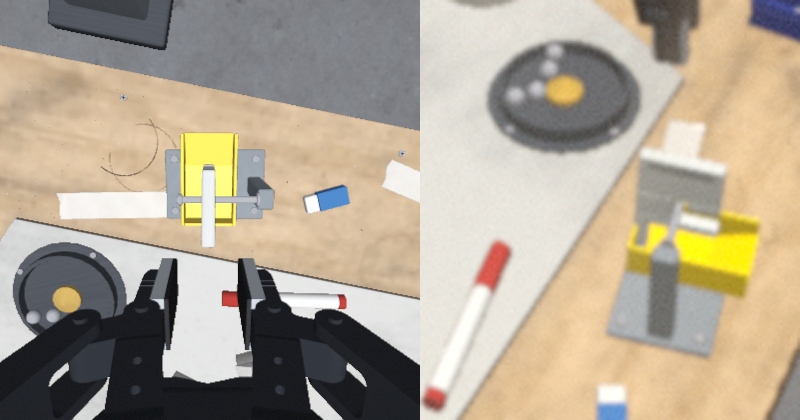

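```bash
python3 -m pendant '[{"fingers":28,"delta_pos":[0,0,0],"angular":[0,0,0]},{"fingers":28,"delta_pos":[0,0,0],"angular":[0,0,0]},{"fingers":28,"delta_pos":[0,0,0],"angular":[0,0,0]},{"fingers":28,"delta_pos":[0,0,0],"angular":[0,0,0]},{"fingers":28,"delta_pos":[0,0,0],"angular":[0,0,0]}]' 20
python3 - <<'E'
from h import *
a=cv2.imread("pics/side0.png");b=cv2.imread("pics/side11.png");c=env.read_camera("side")
def y(i,lo,hi,box):
    h=cv2.cvtColor(i,cv2.COLOR_BGR2HSV);m=cv2.inRange(h,lo,hi);x,yy,w,hh=box;M=cv2.moments(m[yy:yy+hh,x:x+w],True)
    return round(M["m10"]/M["m00"]+x,2),round(M["m01"]/M["m00"]+yy,2),M["m00"]
S=(18,110,50),(36,255,255),(285,230,70,60)
print("scoop",y(b,*S),y(c,*S))
for n,lo,hi,box in(("marker",(0,120,50),(8,255,255),(210,240,70,90)),("rubber",(95,120,50),(130,255,255),(285,305,30,35))):print(n,y(a,lo,hi,box),y(c,lo,hi,box))
for n,(x,yy,w,h) in dict(houses=(180,200,50,85),tape=(225,130,50,40)).items():print(n,np.abs(a[yy:yy+h,x:x+w].astype(int)-c[yy:yy+h,x:x+w]).mean().round(1))
env.hand_in()
E
```

```text
clock: 20.4
tcp_pos: [0.453, 0.3757, 0.2193]
orientation: [-0.035, -0.095, 0.995, -0.005]
wrist_force: [0.6, -0.4, 0.2]
finger_gap: 0.0282
scoop (336.26, 261.59, 886.0) (336.2, 261.58, 885.0)
marker (248.18, 277.81, 142.0) (248.3, 277.43, 142.0)
rubber (300.5, 327.18, 132.0) (300.5, 327.08, 132.0)
houses 1.7
tape 1.8
the job is handed in; nothing more can be done
```

The four balls are in the bearing race, the empty scoop is hanging on the pin, and the job is handed in. It took about 20 s of robot time.

- **Pour:** I held the lip about 14 mm above the race rim before tipping, then tipped slowly to about 43°. All four balls went into the channel.
- **Hang:** I slid the slot over the pin and lowered the scoop until the pin took its weight. It seated at the expected height, with about 8 N at most on contact, and I let go.

**Last checks:**
- The last side picture shows the four balls in the channel and the scoop hanging level. Over the next half second the scoop did not move.
- The marker, rubber, houses and tape are where they were, to within camera noise.
- The gripper is clear of everything.

**What did not go cleanly:**
- **Light contact during the pour:** the wrist force rose to about 8 N late in the tip. It cleared as soon as I raised the scoop.
- **Bump on the pin:** on my first approach to the stand I came in too high, and the pan touched the pin with about 9 N. This turned the empty scoop about 4° in the grip, leaving it lip-down by about 5°. I backed off, levelled it and came in lower.

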